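Start the mini centrifuge

TASK

Start the mini centrifuge with closed fingertips: first push its open lid down fully shut by the blue front tab, then switch the power on by pressing down the raised, white-marked end of the black rocker all the way, and then press the green start key fully in and let it spring back. Never press the red stop key, do not lift the lid or anything else, and leave the tube rack, the bottles and the loose orange cap where they stand.

Things in the scene. Friction and masses are not known exactly. Their poses are not given: they have to be found in the camera images.
- centrifuge: White mini centrifuge, fixed; housing 180 (x) by 240 (y) by 62 mm high. Origin: centre of its underside, on the bench. +x: its back (hinge side, away from the robot); +y: its left, with the round drum under a clear dome lid (axis at y +35 mm). Controls along y -80 mm: two round keys at x -62 and -8 mm (green and red either way round), black rocker at x +52 mm.
- lid (a joint): Hinge of the clear dome lid, rad: 0 = shut on the housing, grows as the front rises; up to 1.2. It starts partly open (0.35 to 0.75). A stiff friction hinge keeps it where it is left; it takes about 1 to 3 N at the tab to push it down.
- lid_hinge (a point): Point on the lid's hinge axis (which runs along the centrifuge's y), at the drum's back edge, 66 mm above the bench, centrifuge frame x +85, y +35 mm. Its axes turn with the lid; y is the hinge axis.
- lid_tab (a point): Where to push, on top of the blue tab at the lid's front; moves with the lid. With the lid shut it lies 189 mm in front of the hinge axis (centrifuge frame x -104, y +35 mm), 6 mm above it. The tab is 46 mm wide, goes on 20 mm farther out and, inwards, some 18 mm to the lid's white rim (156 mm across), which carries the 50 mm high clear dome.
- rocker (a joint): Black power rocker, rad: 0 = off (far end raised), 0.4 = on (far end down). Pivots about the centrifuge's y direction; stays where it is left; about 1 to 4 N on the end moves it.
- rocker_press (a point): Top surface of the rocker's far end, at its white mark, 17 mm behind the pivot; moves with the rocker: about 79 mm above the bench when off, 73 mm when on. The rocker is 50 mm long (front to back) by 28 mm wide, 10 mm thick; its pivot axis is 71 mm above the bench at centrifuge x +52, y -80 mm.
- start_key (a joint): Travel of the green start key, m: 0 = up, 0.006 = fully in. Springs back; fully in takes about 5 N.
- start_key_top (a point): Centre of the top of the green start key, a round cap of 24 mm diameter standing 10 mm out of its black collar (40 mm diameter); about 84 mm above the bench when up. It is pressed straight down.
- stop_key (a joint): Travel of the red stop key, m: 0 = up, 0.006 = fully in.
- stop_key_top (a point): Centre of the top of the red stop key, the same size as the green one, 54 mm from it. Not to be pressed.
- tube_rack: Loose clear tube rack with five orange-capped tubes, 130 by 62 mm, 101 mm high, to the left of the centrifuge; origin at the centre of its underside. Bystander.
- reagent: Loose amber jar with a blue cap, 52 mm diameter, 105 mm high, to the right of the centrifuge; origin at its underside. Bystander.
- buffer: Loose small white bottle with a red cap, 48 mm diameter, 90 mm high, to the right of the centrifuge; origin at its underside. Bystander.
- screw_cap: Loose orange tube cap lying on the bench, 36 mm diameter, 15 mm high, to the right of the centrifuge; origin at its underside. Bystander.

How it is judged:
By the outcome, as a careful person would: the job done as asked, in the order asked, and still so for the second after the job is handed in, with the robot touching nothing.
It also fails if it takes over 40 s, if anything falls off the work surface, if the arm or the gripper's body presses on something with over 40 N, if the wrist force passes 120 N, or if a joint passes its speed limit or range.

ROBOT

A 7-joint arm with a two-finger parallel gripper is mounted at the origin on the work surface. World frame = base frame: x ahead of the robot, y to its left, z up, the work surface at z = 0. Lengths are in m, angles in rad, forces in N, time in s.
With the tool pointing down it reaches from about 0.4 to 0.85 m from the base axis. Payload 10.4 kg.
Tool frame: the origin (TCP) lies midway between the tips of the shut fingers; the grasp point (between the pads) lies 19 mm behind it (manip.hold_point_z is the distance from the TCP to the grasp point, in m); z points along the fingers, y is the line along which they close (so a half turn about z gives the same grasp; the last joint's range is limited). The gripper opens to 85 mm and grips with 20 to 120 N. Pads are 22 mm wide; open, the fingers measure 114 mm over their backs; the gripper's body (76 mm by 85 mm) begins 54 mm behind the grasp point. The pads swing forward as they close: fully open they stand 13 mm farther back than shut.
Start: joints at [1.114, 0.332, -0.065, 1.46, 0.022, 1.35, -0.088], TCP at [0.263, -0.567, 0.231] pointing down, gripper open.
Joint ranges: [-2.6, 2.6], [-0.5, 2.12], [-1.47, 1.34], [0.16, 2.42], [-1.27, 4.41], [0.06, 2.06], [-2.6, 2.6]. Speed limits (rad/s): [2.22, 2.22, 2.79, 2.79, 3.14, 3.14, 3.14].

INTERFACE

Orientations are given as a unit quaternion [x, y, z, w].
In Python, from workcell import manip, eyes, job gives the robot as it stands.
- The arm moves only by the shell command python3 -m crank 'ROWS' [FORCE]. ROWS is JSON, a list that holds one entry, the list of rows, each a list of 7 numbers: the finger opening in cm, from 0 to 8.54, then the shift along the world's x, y, z in cm, then the turn, a rotation vector about the world's x, y, z in degrees. In form: [[[hand, x, y, z, ax, ay, az], ...]]. A call has 1 to 20 rows; each row shifts and turns the commanded pose from where the row before left it; what a row does not reach is not made up. A row lasts 1/8 s, in which the tool goes at most 62.5 mm and 10.7 degrees, less where a joint would pass 70% of its speed; a pose out of reach is approached as far as the arm can. A call with a gripper value outside its range is refused whole. The fingers move at their own pace and stop on an object; FORCE is the grip in N (left out, the last holds). Time passes only in rows, so rows that do not move let the fingers close. It gives the time, the measured TCP pose, the force, the opening and the grip force at its end, in the units of the state.
- manip.get_obs(): the state, without advancing time (a new reading comes with each control period).
- eyes.camera(name): name is "scene" or "top" or "wrist"; returns (picture, depth): 384x512x3 uint8, red, green, blue; 384x512 float32, m along the optical axis (not along the pixel's ray), 0 where there is no reading.
- eyes.camera_params(name): a dict with "fx", "fy", "cx", "cy" (pixels), "world_from_camera" (4x4, takes a point from camera to world coordinates); the wrist camera has in their place "hand_eye" (4x4, takes a point from camera to tool coordinates, whose origin is the TCP and whose axes are the flange's). Camera axes: x right, y down, z forward; pixel columns grow to the right and rows downward; lengths in m; the calibration is good to about 2 mm. A picture is of the moment at which its call begins: read the wrist's pose just before it. camera_params takes no time and is no camera call.
- job.hand_in(): hands the job in; it is judged then, once.
The state is a dict: "clock": time; "joint_pos": joint angles; "joint_velocities": joint speeds; "tau": joint torques, N m; "position": TCP position; "ee_rot": TCP orientation; "ft_force": force on the tool from outside, world axes, zero at the start; "torque": the same for the moment, N m; "grip_width": opening from 0.0 (shut) to 1.0 (fully open); "grasp_force": force on a finger pad.
Only numpy, scipy, OpenCV 4.12 (cv2) and the standard library are available. Lean on these libraries where they do the work, as an engineer would, in place of code of your own. Each camera call takes 0.05 s, during which the arm holds its last target. There are 200 camera calls.

## Working session

There is one attempt and no reset: what is moved stays moved. The work goes in short steps, Python scripts to look and compute and a shell command to move; the robot and the scene stay as the last step left them, time stands still between calls to the robot, and variables do not carry over. Pictures are saved under pics/ and viewed, at most 10 in all, crops included, and the job is handed in when it is done.

```bash
mkdir -p pics
cat > h.py <<'E'
import numpy as np, cv2
from workcell import manip, eyes, job
def snap(n,f):
    o=manip.get_obs(); p,d=eyes.camera(n); cv2.imwrite(f'pics/{f}.png',p[:,:,::-1]); np.save(f'pics/{f}.npy',d); return o,p,d
def pt(n,d,u,v,r=1):
    c=eyes.camera_params(n); w=d[v-r:v+r+1,u-r:u+r+1]; z=np.median(w[w>0])
    return (c['world_from_camera']@[(u-c['cx'])/c['fx']*z,(v-c['cy'])/c['fy']*z,z,1])[:3]
E
python3 - <<'E'
from h import *
snap('top','top0'); snap('scene','scene0')
o=manip.get_obs(); print({k:np.round(v,3) for k,v in o.items()})
E
```

```text
{'clock': np.float64(0.1), 'joint_pos': array([ 1.114,  0.333, -0.065,  1.461,  0.022,  1.35 , -0.089]), 'joint_velocities': array([-0.001, -0.002, -0.   , -0.002,  0.001,  0.001, -0.001]), 'tau': array([ 1.0000e-03, -6.2674e+01,  4.9000e-02, -3.9243e+01,  1.6000e-02,
        7.0000e-03, -0.0000e+00]), 'position': array([ 0.263, -0.567,  0.231]), 'ee_rot': array([ 0.977,  0.215, -0.   , -0.001]), 'ft_force': array([0.031, 0.194, 0.172]), 'torque': array([-0.031, -0.004, -0.046]), 'grasp_force': np.float64(0.0), 'grip_width': np.float64(1.002)}
```

View pics/top0.png

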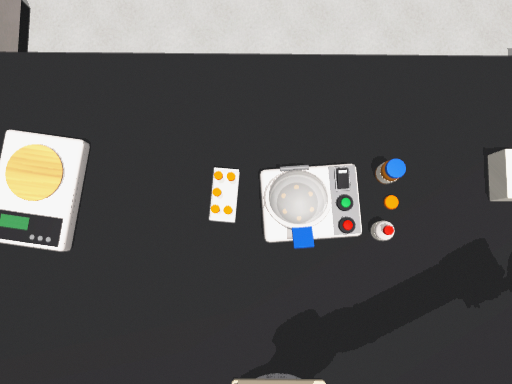

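View pics/scene0.png

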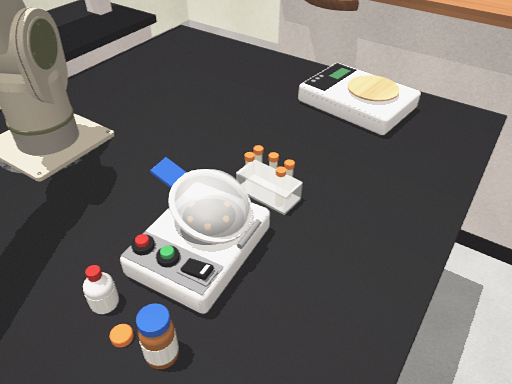

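The top view shows green (346,203), red (347,225), the rocker (343,178, white mark near 343,171), and the blue tab (303,237). The bottles are at the right and the rack at the left. Next I'll fit the pose and zoom in.

Run:
```python
from h import *
p=cv2.imread('pics/top0.png'); d=np.load('pics/top0.npy')
cv2.imwrite('pics/top0c.png',cv2.resize(p[150:260,245:415],None,fx=4.6,fy=4.6,interpolation=cv2.INTER_CUBIC))
h=cv2.cvtColor(p,cv2.COLOR_BGR2HSV)
def blob(lo,hi,x0,y0,x1,y1):
    m=cv2.inRange(h,lo,hi); k=np.zeros_like(m); k[y0:y1,x0:x1]=m[y0:y1,x0:x1]
    v,u=np.nonzero(k); return u.mean(),v.mean(),len(u)
c=eyes.camera_params('top')
def P(u,v,z=None):
    W=c['world_from_camera']; r=W[:3,:3]@[(u-c['cx'])/c['fx'],(v-c['cy'])/c['fy'],1]
    if z is not None: return W[:3,3]+r*(z-W[2,3])/r[2]
    return pt('top',d,int(round(u)),int(round(v)))
g=blob((45,120,60),(80,255,255),335,192,357,213); r=blob((0,150,80),(8,255,255),335,215,357,235); b=blob((105,150,80),(130,255,255),285,222,320,255)
for n,q in (('g',g),('r',r)): print(n,np.round(q,1),P(q[0],q[1]).round(4),P(q[0],q[1],.084).round(4))
print('tab',np.round(b,1),P(b[0],b[1]).round(4))
G=P(g[0],g[1],.084);R=P(r[0],r[1],.084); ax=(G-R)[:2]; print(np.linalg.norm(ax),np.degrees(np.arctan2(ax[1],ax[0])))
for u,v in ((343,171),(343,186),(265,235)): print(u,v,P(u,v).round(4))
print(c['world_from_camera'].round(3))
```

```text
g [345.2 202.2  86. ] [ 0.5471 -0.1547  0.0836] [ 0.5467 -0.155   0.084 ]
r [347.2 224.6  85. ] [ 0.4924 -0.159   0.0828] [ 0.4932 -0.1593  0.084 ]
tab [302.5 237.6 420. ] [ 0.4605 -0.0479  0.147 ]
0.05366105670301062 4.5860765281922635
343 171 [ 0.6225 -0.1515  0.0791]
343 186 [ 0.587  -0.1526  0.071 ]
265 235 [0.4672 0.0354 0.0554]
[[ 9.000e-03 -9.940e-01  1.060e-01  4.570e-01]
 [-1.000e+00 -9.000e-03  0.000e+00  5.700e-02]
 [ 1.000e-03 -1.060e-01 -9.940e-01  1.208e+00]
 [ 0.000e+00  0.000e+00  0.000e+00  1.000e+00]]
```

View pics/top0c.png

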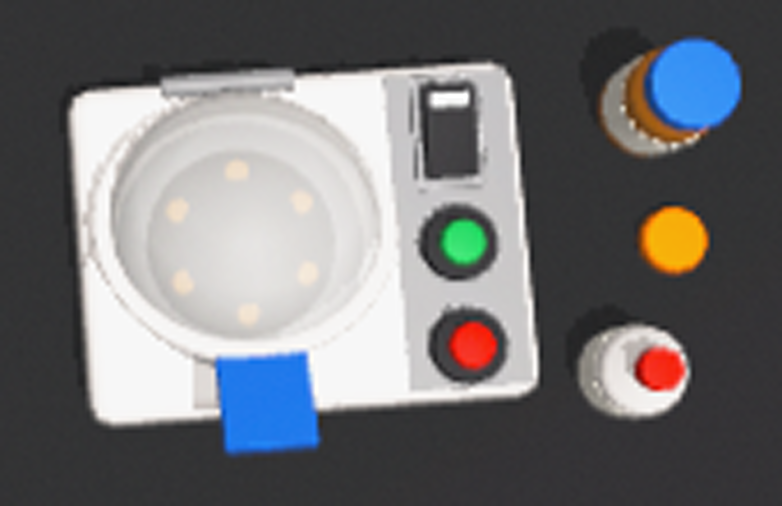

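The fit gives centrifuge origin ≈ (0.549, -0.075) at yaw 4.6°. The tab radius is 188 mm (expected 189) and the lid is at about 0.41 rad. The key spacing is 53.7 mm and the rocker's white mark is at z 0.079, so all four agree with the description. Next I move above the tab with the fingers closed.

```bash
python3 -m crank '[[[0,1.6,4.33,0.3,0,0,-1.7],[0,1.6,4.33,0.3,0,0,-1.7],[0,1.6,4.33,0.3,0,0,-1.7],[0,1.6,4.33,0.3,0,0,-1.7],[0,1.6,4.33,0.3,0,0,-1.7],[0,1.6,4.33,0.3,0,0,-1.7],[0,1.6,4.33,0.3,0,0,-1.7],[0,1.6,4.33,0.3,0,0,-1.7],[0,1.6,4.33,0.3,0,0,-1.7],[0,1.6,4.33,0.3,0,0,-1.7],[0,1.6,4.33,0.3,0,0,-1.7],[0,1.6,4.33,0.3,0,0,-1.7],[0,0,0,0,0,0,0],[0,0,0,0,0,0,0]]]' 20
python3 - <<'E'
from h import *
snap('wrist','w1'); snap('scene','s1')
E
```

```text
clock: 1.85
position: [0.4544, -0.0481, 0.267]
ee_rot: [0.999, 0.039, -0.0, 0.0]
ft_force: [0.1, -1.1, -0.6]
grip_width: 0.002
grasp_force: 0.0
```

View pics/w1.png

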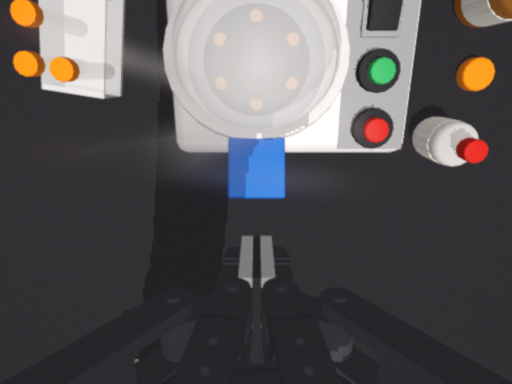

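The wrist view shows the tab centred at (257,167), right under the fingertip line, with green at (383,70) and red at (376,130). I'll cross-check these numerically.

Run:
```python
from h import *
from scipy.spatial.transform import Rotation as Ro
o=manip.get_obs(); d=np.load('pics/w1.npy'); c=eyes.camera_params('wrist')
for n,u,v in (('g',383,70),('r',376,130),('tab',257,167),('tabfar',257,193),('tabin',257,142)):
    z=np.median(d[v-1:v+2,u-1:u+2]); q=(c['hand_eye']@[(u-c['cx'])/c['fx']*z,(v-c['cy'])/c['fy']*z,z,1])[:3]
    print(n,(Ro.from_quat(o['ee_rot']).apply(q)+o['position']).round(4))
```

```text
g [ 0.5472 -0.1567  0.0838]
r [ 0.4932 -0.1603  0.0838]
tab [ 0.4643 -0.0487  0.1456]
tabfar [ 0.4452 -0.0501  0.1537]
tabin [ 0.483  -0.0473  0.1376]
```

```bash
python3 -m crank '[[[0,0,0,-2.5,0,0,0],[0,0,0,-2.5,0,0,0],[0,0,0,-2.5,0,0,0],[0,0,0,-2,0,0,0],[0,0,0,-1.3,0,0,0],[0,0,0,-0.5,0,0,0],[0,-0.3,0,-0.8,0,0,0],[0,-0.3,0,-0.8,0,0,0],[0,-0.3,0,-0.8,0,0,0],[0,-0.25,0,-0.8,0,0,0],[0,-0.2,0,-0.8,0,0,0],[0,-0.15,0,-0.8,0,0,0],[0,-0.1,0,-0.8,0,0,0],[0,-0.1,0,-0.8,0,0,0],[0,-0.05,0,-0.8,0,0,0]]]'
```

```text
clock: 3.82
position: [0.4371, -0.0475, 0.0817]
ee_rot: [0.999, 0.039, -0.0, 0.0]
ft_force: [-0.8, -0.2, 1.3]
grip_width: -0.003
grasp_force: 0.5
```

```bash
python3 -m crank '[[[0,0,0,-0.4,0,0,0],[0,0,0,-0.3,0,0,0],[0,0,0,-0.2,0,0,0],[0,0,0,-0.1,0,0,0],[0,0,0,0,0,0,0]]]'
```

```text
clock: 4.45
position: [0.4374, -0.0475, 0.0724]
ee_rot: [0.999, 0.039, 0.0, 0.0]
ft_force: [0.4, -0.7, -0.1]
grip_width: -0.001
grasp_force: 0.0
```

```bash
python3 -m crank '[[[0,0,0,-0.15,0,0,0],[0,0,0,-0.1,0,0,0],[0,0,0,0,0,0,0]]]'; python3 -m crank '[[[0,0,0,-0.15,0,0,0],[0,0,0,-0.05,0,0,0],[0,0,0,0,0,0,0]]]'
```

```text
clock: 4.82
position: [0.4376, -0.0476, 0.0714]
ee_rot: [0.999, 0.039, 0.0, 0.001]
ft_force: [-9.9, 0.4, 24.4]
grip_width: -0.002
grasp_force: 12.3
clock: 5.2
position: [0.4377, -0.0476, 0.0708]
ee_rot: [0.999, 0.039, -0.0, 0.001]
ft_force: [-20.4, 1.8, 47.6]
grip_width: -0.0
grasp_force: 23.7
```

There is a hard stop at z 0.071, so the lid is shut. I'll lift, move over above the rocker, and check from near.

```bash
python3 -m crank '[[[0,0,0,1,0,0,0],[0,0,0,3,0,0,0],[0,0,0,4,0,0,0],[0,0,0,5,0,0,0],[0,3,-1.5,0,0,0,0],[0,3.2,-1.8,0,0,0,0],[0,3.2,-1.8,0,0,0,0],[0,3.2,-1.8,0,0,0,0],[0,3.2,-1.8,0,0,0,0],[0,3,-1.6,0,0,0,0],[0,0,0,0,0,0,0],[0,0,0,0,0,0,0]]]'
python3 - <<'E'
from h import *
from scipy.spatial.transform import Rotation as Ro
o,p,d=snap('wrist','w2'); _,s,ds=snap('scene','s2')
a=p[100:384,130:450]; b=s[140:320,100:300]
cv2.imwrite('pics/c2.png',np.hstack([cv2.resize(a,(400,355)),cv2.resize(b,(394,355))])[:,:,::-1])
m=(p.min(2)>200)
print(o['position'])
E
```

```text
clock: 6.7
position: [0.6249, -0.1499, 0.1975]
ee_rot: [0.999, 0.039, -0.0, -0.0]
ft_force: [-0.5, -0.7, 0.1]
grip_width: -0.002
grasp_force: 0.0
[ 0.62488105 -0.14992983  0.19754932]
```

View pics/c2.png

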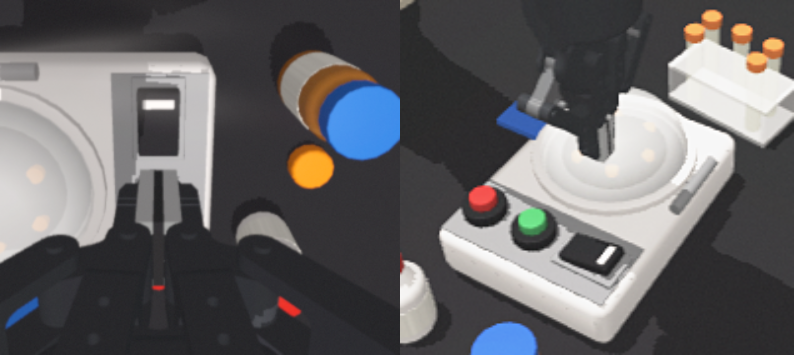

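View pics/w2.png

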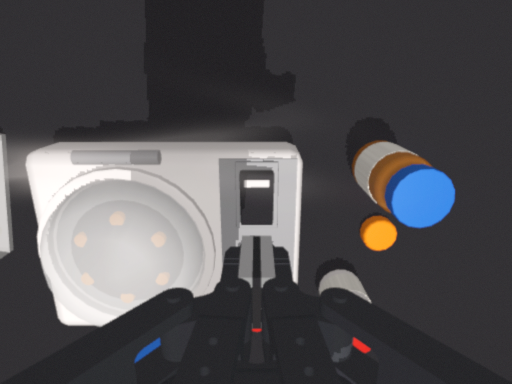

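The lid lies flat and shut. The rocker's white mark is at (257,184), the rocker spans rows 168–225, and the jar's cap is at (420,196).

Run:
```python
from h import *
from scipy.spatial.transform import Rotation as Ro
o=manip.get_obs(); d=np.load('pics/w2.npy'); c=eyes.camera_params('wrist')
for n,u,v in (('mark',257,184),('rback',257,172),('rfront',257,222),('jarcap',420,196),('rim',212,250)):
    z=np.median(d[v-1:v+2,u-1:u+2]); q=(c['hand_eye']@[(u-c['cx'])/c['fx']*z,(v-c['cy'])/c['fy']*z,z,1])[:3]
    print(n,(Ro.from_quat(o['ee_rot']).apply(q)+o['position']).round(4))
```

```text
mark [ 0.6219 -0.1508  0.0808]
rback [ 0.6312 -0.15    0.0784]
rfront [ 0.5853 -0.1537  0.0722]
jarcap [ 0.6299 -0.2695  0.1059]
rim [ 0.5555 -0.1163  0.0721]
```

```bash
python3 -m crank '[[[0,0,-0.1,-3,0,0,0],[0,0,0,-3,0,0,0],[0,0,0,-3,0,0,0],[0,0,0,-2,0,0,0],[0,0,0,-0.3,0,0,0],[0,0,0,-0.3,0,0,0],[0,0,0,-0.3,0,0,0],[0,0,0,0,0,0,0]]]'; python3 -m crank '[[[0,0,0,-0.2,0,0,0],[0,0,0,-0.1,0,0,0],[0,0,0,0,0,0,0]]]'
```

```text
clock: 7.8
position: [0.6258, -0.1516, 0.0796]
ee_rot: [0.999, 0.039, 0.001, 0.0]
ft_force: [0.2, 0.8, 0.9]
grip_width: -0.003
grasp_force: 0.5
clock: 8.18
position: [0.6254, -0.1515, 0.076]
ee_rot: [0.999, 0.039, 0.0, 0.0]
ft_force: [2.5, -0.6, 1.9]
grip_width: -0.0
grasp_force: 1.1
```

```bash
python3 -m crank '[[[0,0,0,-0.15,0,0,0],[0,0,0,-0.05,0,0,0],[0,0,0,0,0,0,0]]]'; python3 -m crank '[[[0,0,0,-0.1,0,0,0],[0,0,0,-0.1,0,0,0],[0,0,0,0,0,0,0]]]'
```

```text
clock: 8.55
position: [0.6257, -0.1515, 0.0741]
ee_rot: [0.999, 0.039, 0.0, 0.0]
ft_force: [4.5, 0.6, 3.4]
grip_width: -0.001
grasp_force: 2.1
clock: 8.93
position: [0.6259, -0.1515, 0.0735]
ee_rot: [0.999, 0.039, 0.001, 0.0]
ft_force: [-0.6, 0.7, 15.1]
grip_width: 0.001
grasp_force: 7.5
```

```bash
python3 -m crank '[[[0,0,0,-0.15,0,0,0],[0,0,0,0,0,0,0]]]'; python3 -m crank '[[[0,0,0,1,0,0,0],[0,0,0,3,0,0,0],[0,0,0,4,0,0,0],[0,-2,-0.1,0,0,0,0],[0,-3,-0.2,0,0,0,0],[0,-2,-0.1,0,0,0,0],[0,-0.9,0,0,0,0,0],[0,0,0,0,0,0,0],[0,0,0,0,0,0,0]]]'
python3 - <<'E'
from h import *
from scipy.spatial.transform import Rotation as Ro
o,p,d=snap('wrist','w3'); _,s,ds=snap('scene','s3')
a=p; b=s[160:320,110:290]
cv2.imwrite('pics/c3.png',np.hstack([cv2.resize(a,(400,300)),cv2.resize(b,(338,300),interpolation=cv2.INTER_CUBIC)])[:,:,::-1])
print(o['position'])
E
```

```text
clock: 9.18
position: [0.626, -0.1515, 0.0733]
ee_rot: [0.999, 0.039, 0.001, 0.001]
ft_force: [-4.1, 1.2, 25.5]
grip_width: -0.001
grasp_force: 12.0
clock: 10.3
position: [0.5467, -0.1553, 0.1502]
ee_rot: [0.999, 0.039, -0.0, -0.0]
ft_force: [0.5, -0.5, 0.9]
grip_width: 0.004
grasp_force: 0.0
[ 0.54666759 -0.1553203   0.15019594]
```

View pics/c3.png

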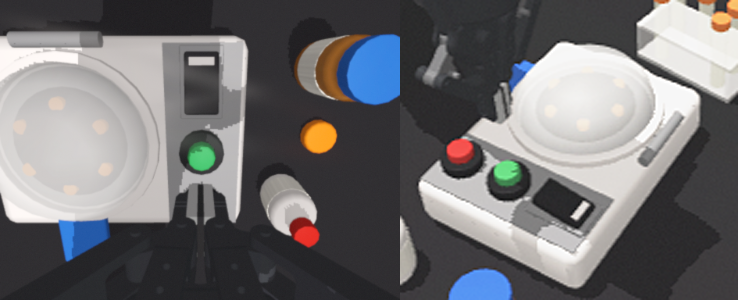

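The far end of the rocker is now lower, with the mark at about (201,61)×1.28, and the green key is ahead of the tips. I'll confirm the rocker heights from depth.

Run:
```python
from h import *
from scipy.spatial.transform import Rotation as Ro
o=manip.get_obs(); d=np.load('pics/w3.npy'); c=eyes.camera_params('wrist')
for n,u,v in (('mark',257,78),('rfront',257,135),('rfront2',257,142),('key',257,200)):
    z=np.median(d[v-1:v+2,u-1:u+2]); q=(c['hand_eye']@[(u-c['cx'])/c['fx']*z,(v-c['cy'])/c['fy']*z,z,1])[:3]
    print(n,(Ro.from_quat(o['ee_rot']).apply(q)+o['position']).round(4))
```

```text
mark [ 0.6244 -0.1497  0.0735]
rfront [ 0.5905 -0.1523  0.0796]
rfront2 [ 0.5862 -0.1527  0.0805]
key [ 0.5489 -0.1556  0.0841]
```

```bash
python3 -m crank '[[[0,0,0,-2.5,0,0,0],[0,0,0,-2.5,0,0,0],[0,0,0,-1.3,0,0,0],[0,0,0,-0.3,0,0,0],[0,0,0,-0.3,0,0,0],[0,0,0,-0.2,0,0,0],[0,0,0,0,0,0,0]]]'; python3 -m crank '[[[0,0,0,-0.15,0,0,0],[0,0,0,-0.05,0,0,0],[0,0,0,0,0,0,0]]]'
```

```text
clock: 11.28
position: [0.5467, -0.1555, 0.0799]
ee_rot: [0.999, 0.039, 0.001, 0.0]
ft_force: [-0.8, 0.7, 3.8]
grip_width: 0.002
grasp_force: 1.9
clock: 11.65
position: [0.5467, -0.1555, 0.0781]
ee_rot: [0.999, 0.039, 0.001, 0.0]
ft_force: [-2.4, 1.1, 8.4]
grip_width: -0.002
grasp_force: 4.4
```

```bash
python3 -m crank '[[[0,0,0,-0.15,0,0,0],[0,0,0,0,0,0,0]]]'; python3 -m crank '[[[0,0,0,1,0,0,0],[0,0,0,3,0,0,0],[0,0,0,5,0,0,0],[0,0,0,4,0,0,0],[0,0,0,0,0,0,0],[0,0,0,0,0,0,0]]]'
python3 - <<'E'
from h import *
from scipy.spatial.transform import Rotation as Ro
o,p,d=snap('wrist','w4'); _,s,ds=snap('scene','s4')
cv2.imwrite('pics/c4.png',np.hstack([cv2.resize(p,(400,300)),cv2.resize(s,(400,300))])[:,:,::-1])
E
```

```text
clock: 11.9
position: [0.5468, -0.1555, 0.0779]
ee_rot: [0.999, 0.039, 0.001, 0.001]
ft_force: [-7.8, 2.9, 22.9]
grip_width: -0.001
grasp_force: 11.0
clock: 12.65
position: [0.5458, -0.1557, 0.2051]
ee_rot: [0.999, 0.039, -0.0, 0.0]
ft_force: [-1.1, -0.4, -0.3]
grip_width: -0.004
grasp_force: 0.0
```

View pics/c4.png

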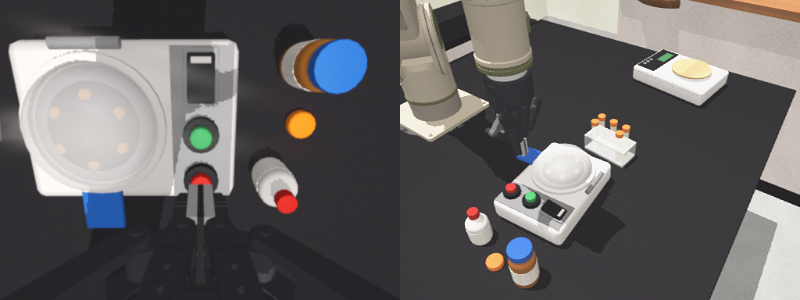

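The lid is shut, the rocker is on, the green key is back up, and the bystanders are undisturbed. The robot is clear at z 0.205, so I'm handing in.

```bash
python3 -c "
from workcell import job
print(job.hand_in())"
```

```text
the job is handed in; nothing more can be done
None
```

The job is handed in, with no verdict shown: the lid is shut, the rocker is on, the green start key was pressed to its stop and sprang back, and the red key and bystanders were not touched.

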